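Put the tape roll away in the slide cabinet

ROBOT

A 7-joint arm with a two-finger parallel gripper is mounted at the origin on the work surface. World frame = base frame: x ahead of the robot, y to its left, z up, the work surface at z = 0. Lengths are in m, angles in rad, forces in N, time in s.
With the tool pointing down it reaches from about 0.425 to 0.95 m from the base axis. Payload 4.7 kg.
Tool frame: the origin (TCP) lies midway between the tips of the shut fingers; the grasp point (between the pads) lies 19 mm behind it (arm.grip_point_offset is the distance from the TCP to the grasp point, in m); z points along the fingers, y is the line along which they close (so a half turn about z gives the same grasp; the last joint's range is limited). The gripper opens to 87 mm and grips with 3 to 60 N. Pads are 19 mm wide; open, the fingers measure 117 mm over their backs; the gripper's body (75 mm by 190 mm) begins 51 mm behind the grasp point.
Start: joints at [-1.265, 0.469, -0.049, 1.532, 0.024, 1.141, -0.082], TCP at [0.222, 0.638, 0.223] pointing down, gripper open.
Joint ranges: [-2.59, 2.59], [-0.33, 1.99], [-1.39, 1.29], [0.1, 2.45], [-1.04, 4.18], [0.21, 1.99], [-2.66, 2.66]. Speed limits (rad/s): [2.57, 2.57, 3.14, 3.14, 3.14, 3.14, 3.14].

INTERFACE

Orientations are given as a 3x3 rotation matrix whose columns are the frame's x, y, z axes.
In Python, from cell import arm gives the robot as it stands. The module is installed in compiled form; this text tells all that it offers.
- The arm moves only by the tool arm_command, never from a script. Its argument "increments" is a list of rows, each an object with "xyz": the shift along the tool's x, y, z in m, a list of three; "angular": the turn, a rotation vector about the tool's x, y, z in units of 6 degrees (1.0 is 6 degrees), a list of three; "hand": the opening, from 0 (shut) to 1 (fully open). In form: [{"xyz": [dx, dy, dz], "angular": [ax, ay, az], "hand": hand}, ...]. A call has exactly 8 rows; each row is the pose to reach, as a shift and turn from the pose commanded when the call began, along the tool's axes at that moment; what a row does not reach only later rows make up. A row lasts 1/12 s, in which the tool goes at most 41.7 mm and 7.16 degrees, less where a joint would pass 70% of its speed; a pose out of reach is approached as far as the arm can. A call with a gripper value outside its range is refused whole. The fingers move at their own pace and stop on an object; "newtons" is the grip in N (left out, the last holds). Time passes only in rows, so rows that repeat a pose let the fingers close, or fill a call up. It gives the time, the measured TCP pose, the force, the opening and the grip force at its end, in the units of the state.
- arm.read_state(): the state, without advancing time (a new reading comes with each control period).
- arm.capture(name): name is "side" or "top" or "wrist"; returns (picture, depth): 480x640x3 uint8, blue, green, red; 480x640 float32, m along the optical axis (not along the pixel's ray), 0 where there is no reading.
- arm.calibration(name): a dict with "intrinsics" (3x3 intrinsics, pixels), "cam_to_world" (4x4, takes a point from camera to world coordinates); the wrist camera has in their place "hand_eye" (4x4, takes a point from camera to tool coordinates, whose origin is the TCP and whose axes are the flange's). Camera axes: x right, y down, z forward; pixel columns grow to the right and rows downward; lengths in m; the calibration is good to about 2 mm. A picture is of the moment at which its call begins: read the wrist's pose just before it. calibration takes no time and is no camera call.
- arm.sign_off(): hands the job in; it is judged then, once.
The state is a dict: "time": time; "joint_positions": joint angles; "qd": joint speeds; "joint_efforts": joint torques, N m; "position": TCP position; "eef_rot": TCP orientation; "force": force on the tool from outside, world axes, zero at the start; "wrist_torque": the same for the moment, N m; "width": finger opening in m; "finger_force": force on a finger pad.
Only numpy, scipy, OpenCV 4.12 (cv2) and the standard library are available. Lean on these libraries where they do the work, as an engineer would, in place of code of your own. Each camera call takes 0.05 s, during which the arm holds its last target. There are 200 camera calls.

TASK

Stand the jar that blocks the wide slide cabinet aside on the bench, upright, so that the drawer does not bump it, and pull that cabinet's upper drawer all the way out to its stop. Then slide the wide tape roll up off its spindle and lay it flat on the floor of the open drawer, beside the rack of slides, without letting it drop; leave the drawer fully out, the lower drawer shut and all other things where they are.

Things in the scene. Friction and masses are not known exactly. Their poses are not given: they have to be found in the camera images.
- cab: Wide white slide cabinet, fixed, 220 deep (x) x 220 wide (y) x 140 high (z), two drawers one above the other with grey fronts and steel bar handles. Origin: centre of its underside on the bench; its -x side is the front with the drawers. It may stand on the left or on the right, turned up to 0.12 rad
- cab_drawer0 (a joint): How far the upper drawer of the wide cabinet is pulled out along the cabinet's -x, in m: 0 shut (it may start up to 12 mm ajar), 0.1496 at its stop. Light runners, about 1 N of friction; it stays where it is left
- cab_drawer1 (a joint): How far the lower drawer of the wide cabinet is out, in m; starts at 0 (shut), same handle 58 mm below the upper one
- cab_drawer0_handle (a point): Middle of the upper drawer's handle: a level round bar 11 mm thick and 110 mm long along the cabinet's y, its axis 35 mm in front of the drawer front (so a clear gap of 29 mm behind it, 85 mm wide between its two posts) and 37 mm below the cabinet's top, 103 mm above the bench. It moves with the drawer and its axes are those of the cabinet
- bay (a point): Point on the floor of the upper drawer, in the middle of its free bay, 80 mm above the bench; moves with the drawer, axes as the cabinet's. It is 123 mm behind the handle bar (cabinet +x) and 22 mm to its -y. The bay is 132 wide (y); the drawer's walls rise 38 above its floor, its front panel 48. Fully out, the bay is open above from 67 in front of this point to 76 behind it
- rack_top (a point): Middle of the top of the rack of glass slides fixed in the upper drawer, along its +y side: 120 (x) x 45 (y), 32 high above the drawer's floor. Moves with the drawer
- narrow_cab: Narrow white slide cabinet, fixed, 180 deep x 130 wide x 140 high, with shallow drawer fronts (pulls stand out 10 mm) and boxes on top to 162 mm. Its drawers do not open. Origin: centre of its underside, front to its -x. It stands on the other side from the wide cabinet, behind the tape stand
- stand: Tape stand, fixed: white base plate 75 (x) x 165 (y) x 12 thick with two upright steel spindles of 16 mm diameter at y = +45 and -45 mm, tops 67 mm above the bench. Origin: centre of its underside
- wide_roll: The wide roll of paper tape, white with a cardboard core: outer diameter 56, bore 26, 25 high, about 80 g, lying around one of the two spindles on the base plate. Origin: centre of its underside, z along the bore
- thin_roll: The thin roll of the same tape on the other spindle: outer diameter 56, bore 26, 12 high. Origin: centre of its underside. Leave it there
- jar: Closed glass jar with a dark cap, 60 in diameter, 105 high, about 250 g, standing on the bench in front of the wide cabinet in the way of its upper drawer. Origin: centre of its underside
- bottle: Bystander: amber bottle, 56 in diameter, 150 high, beside one of the cabinets. Origin: centre of its underside
- tube_rack: Bystander: white tube rack, 120 (x) x 50 (y) x 87 high, beside the other cabinet. Origin: centre of its underside
- mailer: Bystander: flat white slide case, 30 (x) x 85 (y) x 22 high, on the bench in front of the robot. Origin: centre of its underside
Mind the look-alikes: they are no part of the job. What is shaped like the jar but turquoise is not meant. Leave any orange look-alike of the wide_roll alone.

How it is judged:
By the outcome, as a careful person would: the job done as asked, in the order asked, and still so for the second after the job is handed in, with the robot touching nothing.
It also fails if it takes over 67 s, if anything falls off the work surface, if the arm or the gripper's body presses on something with over 40 N, if the wrist force passes 120 N, or if a joint passes its speed limit or range.

## Working session

There is one attempt and no reset: what is moved stays moved. The work goes in short steps, Python scripts to look and compute and a tool call to move; the robot and the scene stay as the last step left them, time stands still between calls to the robot, and variables do not carry over. Pictures are saved under pics/ and viewed, at most 10 in all, crops included, and the job is handed in when it is done.

Besides the shell and the picture viewer there is one more tool, called after "Call:" as name(argument=value, ...), one argument or row to a line, values as JSON. arm_command: Moves the arm, as the interface text tells. Its arguments: {"type":"object","properties":{"increments":{"type":"array","items":{"type":"object","properties":{"xyz":{"type":"array","items":{"type":"number"}},"angular":{"type":"array","items":{"type":"number"}},"hand":{"type":"number"}}}},"newtons":{"type":"number"}},"required":["increments"]}

```bash
mkdir -p pics; cat > h.py <<'E'
import numpy as np, cv2
from cell import arm
def shot(n,f):
    s=arm.read_state(); p,d=arm.capture(n); cv2.imwrite(f'pics/{f}.png',p); np.savez(f'pics/{f}.npz',d=d,pos=s['position'],R=s['eef_rot']); return p,d,s
def T(n,f):
    c=arm.calibration(n)
    if n!='wrist': return np.array(c['intrinsics']),np.array(c['cam_to_world'])
    z=np.load(f'pics/{f}.npz'); M=np.eye(4); M[:3,:3]=z['R']; M[:3,3]=z['pos']
    return np.array(c['intrinsics']),M@np.array(c['hand_eye'])
def px(n,f,u,v,z=None):
    """pixel -> world by depth, or by ray to plane z"""
    K,M=T(n,f); r=np.linalg.inv(K)@[u,v,1]
    if z is None:
        d=np.load(f'pics/{f}.npz')['d']; w=d[int(v)-1:int(v)+2,int(u)-1:int(u)+2]; k=np.median(w[w>0]) if (w>0).any() else 0
    else: k=(z-M[2,3])/(M[:3,:3]@r)[2]
    return np.round(M[:3,:3]@(r*k)+M[:3,3],4)
def cloud(n,f):
    K,M=T(n,f); d=np.load(f'pics/{f}.npz')['d']; v,u=np.mgrid[:480,:640]
    P=np.stack([(u-K[0,2])/K[0,0]*d,(v-K[1,2])/K[1,1]*d,d],-1)@M[:3,:3].T+M[:3,3]; P[d==0]=np.nan; return P
E
python3 - <<'E'
from h import *
for n in ('top','side'):
    shot(n,n+'0'); c=arm.calibration(n); print(n,np.round(c['intrinsics'],1),np.round(c['cam_to_world'],3))
print(np.round(arm.calibration('wrist')['hand_eye'],3),np.round(arm.calibration('wrist')['intrinsics'],1)); s=arm.read_state(); print(s['time'],np.round(s['eef_rot'],3),s['width'],arm.grip_point_offset)
E
```

```text
top [[562.7   0.  320.7]
 [  0.  562.7 236.7]
 [  0.    0.    1. ]] [[-0.024 -0.998  0.061  0.502]
 [-1.     0.024 -0.006 -0.01 ]
 [ 0.005 -0.061 -0.998  1.27 ]
 [ 0.     0.     0.     1.   ]]
side [[487.4   0.  315.1]
 [  0.  487.4 242.6]
 [  0.    0.    1. ]] [[ 0.702 -0.494  0.513 -0.039]
 [-0.712 -0.505  0.488 -0.589]
 [ 0.018 -0.708 -0.706  0.957]
 [ 0.     0.     0.     1.   ]]
[[ 0.001 -0.964 -0.265  0.073]
 [ 1.     0.001  0.     0.   ]
 [ 0.    -0.265  0.964 -0.162]
 [ 0.     0.     0.     1.   ]] [[344.   0. 322.]
 [  0. 344. 243.]
 [  0.   0.   1.]]
0.1 [[-0.944  0.329 -0.001]
 [ 0.329  0.944 -0.002]
 [-0.    -0.002 -1.   ]] 0.08710561091983499 0.0187
```

View pics/top0.png

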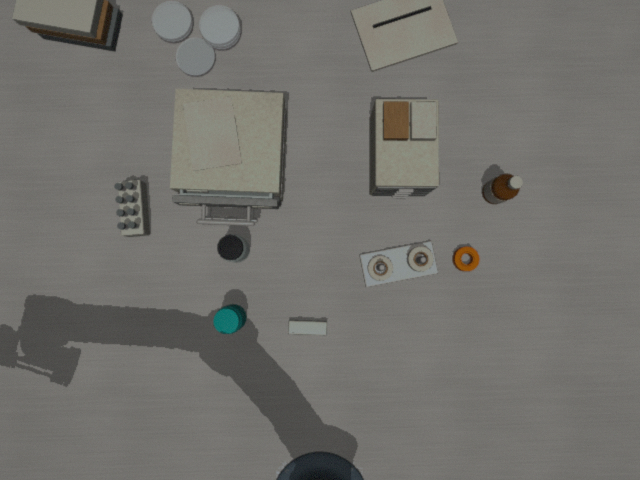

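View pics/side0.png

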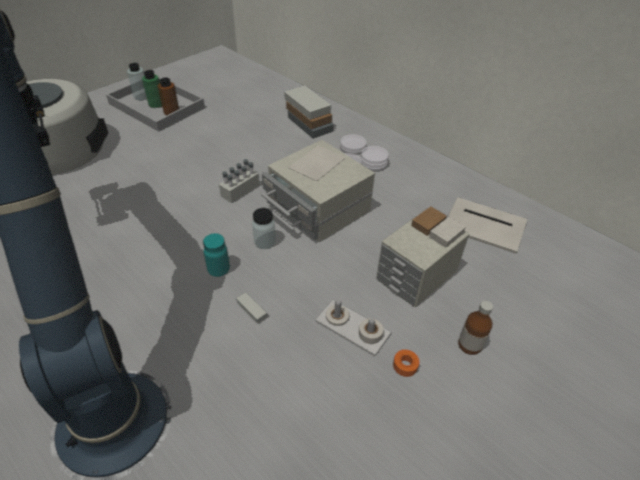

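Top view: jar with the dark cap (231,247); turquoise look-alike (229,320). Tape stand with rolls at (380,266) and (420,259); orange look-alike (466,259). Wide cabinet on the left (228,140), handle bar (227,215), narrow cabinet (405,145), tube rack (130,208), bottle (505,187), mailer (308,327). Side view: jar (263,228), turquoise (216,255), rolls (339,314) and (371,330), with the right one looking thicker; orange (406,361).

```bash
python3 - <<'E'
from h import *
def up(f,x,y,w,h,s): return cv2.resize(cv2.imread(f'pics/{f}.png')[y:y+h,x:x+w],None,fx=s,fy=s,interpolation=cv2.INTER_CUBIC)
a=up('side0',300,285,130,95,6)
a=cv2.resize(a,(400,300)); b=cv2.resize(up('side0',195,170,133,100,3),(400,300)); c=cv2.resize(up('top0',345,225,133,100,3),(400,300)); d=cv2.resize(up('top0',165,175,133,100,3),(400,300))
cv2.imwrite('pics/crop1.png',np.vstack([np.hstack([a,b]),np.hstack([c,d])]))
for n in('top','side'):
    P=cloud(n,n+'0'); f=n+'0'
    pts={'top':dict(jar=(231,247),turq=(229,320),rollL=(372,266),rollLr=(380,277),rollR=(412,259),rollRb=(420,269),spL=(380,266),spR=(420,259),bar=(227,220),cabtop=(200,140),orange=(458,259),bench=(300,260),plate=(400,270),mailer=(308,327)),
     'side':dict(jar=(263,215),turq=(215,240),rollL=(331,317),rollR=(363,333),bench=(300,280))}[n]
    for k,(u,v) in pts.items(): print(n,k,px(n,f,u,v))
    m=(P[...,2]>.13)&(P[...,2]<.15)&(P[...,0]>.5)&(P[...,0]<.9)&(P[...,1]>0.02)&(P[...,1]<.45)
    q=P[m][:,:2].astype(np.float32); print('cab',len(q),cv2.minAreaRect(q),P[m][:,2].mean())
E
```

```text
top jar [0.5557 0.1689 0.1064]
top turq [0.4059 0.1754 0.1054]
top rollL [ 0.51   -0.1294  0.0239]
top rollLr [ 0.4853 -0.1461  0.0258]
top rollR [ 0.5231 -0.2161  0.0379]
top rollRb [ 0.5008 -0.2331  0.0368]
top spL [ 0.5093 -0.1424  0.066 ]
top spR [ 0.5222 -0.2284  0.0663]
top bar [0.6118 0.1762 0.1074]
top cabtop [0.7727 0.2232 0.1414]
top orange [ 0.5208 -0.3196  0.0272]
top bench [0.5275 0.0302 0.002 ]
top plate [ 0.4996 -0.1927  0.0129]
top mailer [0.3796 0.0152 0.0242]
cab 10999 ((0.759405255317688, 0.17114463448524475), (0.22097928822040558, 0.2341575026512146), 86.37329864501953) 0.14071177135089302
side jar [0.5539 0.1648 0.1072]
side turq [0.4088 0.1783 0.1062]
side rollL [ 0.4894 -0.1443  0.0234]
side rollR [ 0.5009 -0.232   0.0369]
side bench [ 0.5315  0.0039 -0.0007]
cab 3790 ((0.7610539793968201, 0.1694204956293106), (0.2263534963130951, 0.23610138893127441), 86.27334594726562) 0.14037581112647535
```

View pics/crop1.png

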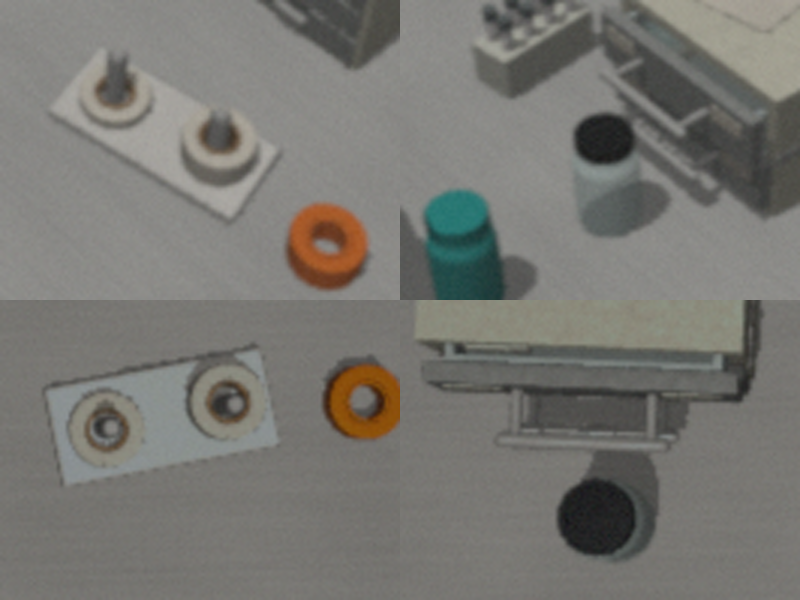

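Wide roll = right-hand one on the stand (top crop (228,402); its top measures z 0.037 = 12+25, the other's 0.024 = thin). Jar = dark cap (crop (604,140)), not the turquoise one (456,215). Cabinet yaw is about -0.06.

```bash
cat >> h.py <<'E'
def to(pos,ydeg):
    """print move in tool axes so that TCP reaches pos, tool down, tool y at world angle ydeg (mod 180)"""
    s=arm.read_state(); R=np.array(s['eef_rot']); p=np.array(s['position'])
    from scipy.spatial.transform import Rotation as Ro
    best=None
    for a in (ydeg,ydeg+180):
        a=np.deg2rad(a); y=np.array([np.cos(a),np.sin(a),0]); z=np.array([0,0,-1.]); D=np.c_[np.cross(y,z),y,z]
        v=Ro.from_matrix(R.T@D).as_rotvec()/np.deg2rad(6)
        if best is None or abs(v).sum()<abs(best).sum(): best=v
    print('t',round(s['time'],2),'pos',np.round(p,4),'xyz',np.round(R.T@(np.array(pos)-p),4),'ang',np.round(best,2),'j7',round(s['joint_positions'][6],2),'F',np.round(s['force'],1),'w',round(s['width'],4))
E
python3 - <<'E'
from h import *
for u,v in((198.3,221.7),(255.7,223.7),(227,222.7)): print('bar',px('top','top0',u,v,.103))
P=cloud('top','top0'); from scipy.ndimage import label
def blob(x0,x1,y0,y1,z0,z1):
    m=(P[...,0]>x0)&(P[...,0]<x1)&(P[...,1]>y0)&(P[...,1]<y1)&(P[...,2]>z0)&(P[...,2]<z1); q=P[m][:,:2].astype(np.float32); return len(q),cv2.minEnclosingCircle(q),q.mean(0),cv2.minAreaRect(q)
print('jar',blob(.5,.6,.11,.23,.095,.115)); print('roll',blob(.48,.57,-.27,-.185,.031,.045)); print('bar',blob(.58,.626,.08,.27,.09,.12)); print('ncab',blob(.6,.9,-.3,0,.13,.15)); print('front',blob(.62,.66,.04,.3,.1,.135))
to((.556,.168,.20),90)
E
```

```text
bar [0.6101 0.2366 0.103 ]
bar [0.6031 0.1174 0.103 ]
bar [0.6066 0.177  0.103 ]
jar (514, ((0.5558838248252869, 0.17249028384685516), 0.026871828362345695), array([0.5560294 , 0.17194162], dtype=float32), ((0.5558887124061584, 0.172220841050148), (0.05242627114057541, 0.05002501979470253), 89.3797607421875))
roll (410, ((0.5243813395500183, -0.23425178229808807), 0.028092654421925545), array([ 0.5239957 , -0.23380384], dtype=float32), ((0.524148166179657, -0.2342250645160675), (0.05482250452041626, 0.054359834641218185), 47.409881591796875))
bar (358, ((0.6087173223495483, 0.17939957976341248), 0.05961645022034645), array([0.60851747, 0.17750533], dtype=float32), ((0.6032016277313232, 0.17941811680793762), (0.11868223547935486, 0.04512735828757286), 89.80731201171875))
ncab (3688, ((0.7597799897193909, -0.19573473930358887), 0.10937655717134476), array([ 0.7325703 , -0.19232133], dtype=float32), ((0.7583808898925781, -0.19606247544288635), (0.12988010048866272, 0.1830367147922516), 87.91935729980469))
front (1053, ((0.6509910821914673, 0.1780911087989807), 0.10742400586605072), array([0.647861  , 0.16906168], dtype=float32), ((0.6404417157173157, 0.17804580926895142), (0.2145146131515503, 0.03865461423993111), 89.98165130615234))
t 0.1 pos [0.2216 0.637  0.2216] xyz [-0.4699 -0.3331  0.0222] ang [-0.02 -0.   -3.2 ] j7 -0.08 F [-0.9  0.7 -0.5] w 0.0871
```

Call:
arm_command(
  increments=[
    {"xyz":[-0.03,-0.02,0],"angular":[0,0,-0.4],"hand":1},
    {"xyz":[-0.06,-0.042,0],"angular":[0,0,-0.8],"hand":1},
    {"xyz":[-0.09,-0.064,0],"angular":[0,0,-1.2],"hand":1},
    {"xyz":[-0.12,-0.086,0],"angular":[0,0,-1.6],"hand":1},
    {"xyz":[-0.15,-0.107,0],"angular":[0,0,-2.0],"hand":1},
    {"xyz":[-0.18,-0.128,0],"angular":[0,0,-2.4],"hand":1},
    {"xyz":[-0.21,-0.149,0],"angular":[0,0,-2.8],"hand":1},
    {"xyz":[-0.24,-0.17,0],"angular":[0,0,-3.2],"hand":1},
  ],
)

```text
time: 0.77
position: [0.3931, 0.3963, 0.2223]
eef_rot: [[-1.0, -0.003, -0.0], [-0.003, 1.0, -0.0], [0.0, -0.0, -1.0]]
force: [-0.2, 0.1, -0.2]
width: 0.087
finger_force: 0.0
```

```bash
python3 -c "
from h import *
to((.556,.171,.20),90)"
```

```text
t 0.77 pos [0.3931 0.3963 0.2223] xyz [-0.1623 -0.2257  0.0223] ang [-0.   -0.    0.02] j7 0.7 F [-0.2  0.1 -0.2] w 0.087
```

Call:
arm_command(
  increments=[
    {"xyz":[-0.023,-0.032,0.003],"angular":[0,0,0],"hand":1},
    {"xyz":[-0.046,-0.064,0.006],"angular":[0,0,0],"hand":1},
    {"xyz":[-0.069,-0.096,0.009],"angular":[0,0,0],"hand":1},
    {"xyz":[-0.092,-0.128,0.012],"angular":[0,0,0],"hand":1},
    {"xyz":[-0.115,-0.16,0.015],"angular":[0,0,0],"hand":1},
    {"xyz":[-0.138,-0.192,0.018],"angular":[0,0,0],"hand":1},
    {"xyz":[-0.162,-0.226,0.022],"angular":[0,0,0],"hand":1},
    {"xyz":[-0.162,-0.226,0.022],"angular":[0,0,0],"hand":1},
  ],
)

```text
time: 1.43
position: [0.5588, 0.1619, 0.1996]
eef_rot: [[-1.0, 0.013, 0.002], [0.013, 1.0, -0.006], [-0.002, -0.006, -1.0]]
force: [0.3, -0.2, 0.9]
width: 0.087
finger_force: 0.0
```

```bash
python3 -c "
from h import *
shot('wrist','w1')
P=cloud('wrist','w1')
def b(x0,x1,y0,y1,z0,z1):
    m=(P[...,0]>x0)&(P[...,0]<x1)&(P[...,1]>y0)&(P[...,1]<y1)&(P[...,2]>z0)&(P[...,2]<z1); q=P[m]; print(len(q),q.mean(0),cv2.minAreaRect(q[:,:2].astype(np.float32)))
b(.51,.59,.12,.22,.095,.115)
b(.592,.625,.13,.22,.09,.12)
to((.556,.171,.056),90)"
```

```text
3557 [0.55526776 0.17396928 0.1044705 ] ((0.556433916091919, 0.17405985295772552), (0.052561454474925995, 0.051468219608068466), 0.4026731848716736)
1454 [0.60621316 0.17278381 0.10658564] ((0.6075224876403809, 0.17506444454193115), (0.08988085389137268, 0.01312493346631527), 88.29756927490234)
t 1.48 pos [0.5567 0.1663 0.1997] xyz [0.0007 0.0051 0.1437] ang [-0.03 -0.   -0.09] j7 1.23 F [-0.1  0.7  0.6] w 0.0872
```

View pics/w1.png

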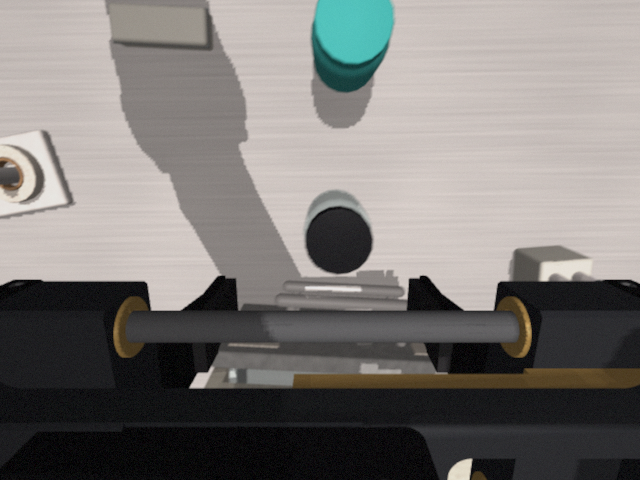

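The wrist view shows the jar's dark cap at (339,239), between the fingers (238..408), and the bar at (340,300); the turquoise jar stays clear at (352,40).

Call:
arm_command(
  increments=[
    {"xyz":[0,0.002,0.022],"angular":[0,0,0],"hand":1},
    {"xyz":[0,0.002,0.045],"angular":[0,0,0],"hand":1},
    {"xyz":[0,0.002,0.07],"angular":[0,0,0],"hand":1},
    {"xyz":[0,0.002,0.095],"angular":[0,0,0],"hand":1},
    {"xyz":[0,0.002,0.12],"angular":[0,0,0],"hand":1},
    {"xyz":[0,0.002,0.136],"angular":[0,0,0],"hand":1},
    {"xyz":[0,0.002,0.144],"angular":[0,0,0],"hand":1},
    {"xyz":[0,0.002,0.144],"angular":[0,0,0],"hand":1},
  ],
)

```text
time: 2.15
position: [0.5527, 0.1748, 0.0546]
eef_rot: [[-1.0, -0.002, -0.004], [-0.002, 1.0, -0.001], [0.004, -0.001, -1.0]]
force: [-0.3, -0.0, -0.0]
width: 0.0868
finger_force: 0.0
```

Call:
arm_command(
  increments=[
    {"xyz":[0,0,0],"angular":[0,0,0],"hand":0.8},
    {"xyz":[0,0,0],"angular":[0,0,0],"hand":0.7},
    {"xyz":[0,0,0],"angular":[0,0,0],"hand":0.6},
    {"xyz":[0,0,0],"angular":[0,0,0],"hand":0.5},
    {"xyz":[0,0,0],"angular":[0,0,0],"hand":0.5},
    {"xyz":[0,0,0],"angular":[0,0,0],"hand":0.5},
    {"xyz":[0,0,0],"angular":[0,0,0],"hand":0.5},
    {"xyz":[0,0,0],"angular":[0,0,0],"hand":0.5},
  ],
  newtons=20,
)

```text
time: 2.82
position: [0.5552, 0.1739, 0.0573]
eef_rot: [[-1.0, 0.0, 0.001], [0.0, 1.0, 0.0], [-0.001, 0.0, -1.0]]
force: [0.2, -1.9, 5.8]
width: 0.0593
finger_force: 20.0
```

```bash
python3 -c "
from h import *
s=arm.read_state();print(s['finger_force'])
to((.56,0,.076),90)"
```

```text
20.005918911192566
t 2.82 pos [0.5552 0.1739 0.0573] xyz [-0.0048 -0.1739 -0.0187] ang [ 0.    0.01 -0.  ] j7 1.25 F [ 0.2 -1.9  5.8] w 0.0593
```

Call:
arm_command(
  increments=[
    {"xyz":[0,0,-0.01],"angular":[0,0,0],"hand":0.5},
    {"xyz":[0,0,-0.022],"angular":[0,0,0],"hand":0.5},
    {"xyz":[0.005,-0.01,-0.03],"angular":[0,0,0],"hand":0.5},
    {"xyz":[0.005,-0.032,-0.03],"angular":[0,0,0],"hand":0.5},
    {"xyz":[0.005,-0.06,-0.03],"angular":[0,0,0],"hand":0.5},
    {"xyz":[0.005,-0.09,-0.03],"angular":[0,0,0],"hand":0.5},
    {"xyz":[0.005,-0.12,-0.03],"angular":[0,0,0],"hand":0.5},
    {"xyz":[0.005,-0.145,-0.03],"angular":[0,0,0],"hand":0.5},
  ],
)

```text
time: 3.48
position: [0.5488, 0.0262, 0.0872]
eef_rot: [[-1.0, 0.001, -0.0], [0.001, 1.0, -0.001], [0.0, -0.001, -1.0]]
force: [0.8, -0.1, -3.3]
width: 0.0591
finger_force: 20.0
```

Call:
arm_command(
  increments=[
    {"xyz":[0,-0.018,0],"angular":[0,0,0],"hand":0.5},
    {"xyz":[0,-0.03,0.003],"angular":[0,0,0],"hand":0.5},
    {"xyz":[0,-0.03,0.01],"angular":[0,0,0],"hand":0.5},
    {"xyz":[0,-0.03,0.017],"angular":[0,0,0],"hand":0.5},
    {"xyz":[0,-0.03,0.022],"angular":[0,0,0],"hand":0.5},
    {"xyz":[0,-0.03,0.026],"angular":[0,0,0],"hand":0.5},
    {"xyz":[0,-0.03,0.028],"angular":[0,0,0],"hand":0.5},
    {"xyz":[0,-0.03,0.028],"angular":[0,0,0],"hand":0.5},
  ],
)

```text
time: 4.15
position: [0.5494, 0.0005, 0.0579]
eef_rot: [[-1.0, -0.002, -0.001], [-0.002, 1.0, 0.0], [0.001, 0.0, -1.0]]
force: [0.5, -0.6, -2.5]
width: 0.0591
finger_force: 20.0
```

```bash
python3 -c "
from h import *
to((.55,0,.057),90)"
```

```text
t 4.15 pos [5.494e-01 5.000e-04 5.790e-02] xyz [-0.0006 -0.0005  0.0009] ang [ 0.   -0.01  0.02] j7 1.56 F [ 0.5 -0.6 -2.5] w 0.0591
```

Call:
arm_command(
  increments=[
    {"xyz":[0,0,0.0005],"angular":[0,0,0],"hand":0.5},
    {"xyz":[0,0,0.001],"angular":[0,0,0],"hand":0.5},
    {"xyz":[0,0,0.0015],"angular":[0,0,0],"hand":0.5},
    {"xyz":[0,0,0.002],"angular":[0,0,0],"hand":0.5},
    {"xyz":[0,0,0.002],"angular":[0,0,0],"hand":0.5},
    {"xyz":[0,0,0.002],"angular":[0,0,0],"hand":0.5},
    {"xyz":[0,0,0.002],"angular":[0,0,0],"hand":0.5},
    {"xyz":[0,0,0.002],"angular":[0,0,0],"hand":0.5},
  ],
)

```text
time: 4.82
position: [0.5502, -0.0007, 0.0573]
eef_rot: [[-1.0, -0.0, 0.001], [-0.0, 1.0, 0.0], [-0.001, 0.0, -1.0]]
force: [-1.9, -0.2, 5.6]
width: 0.0593
finger_force: 20.0
```

Call:
arm_command(
  increments=[
    {"xyz":[0,0,-0.001],"angular":[0,0,0],"hand":0.72},
    {"xyz":[0,0,-0.001],"angular":[0,0,0],"hand":0.8},
    {"xyz":[0,0,-0.001],"angular":[0,0,0],"hand":1},
    {"xyz":[0,0,-0.001],"angular":[0,0,0],"hand":1},
    {"xyz":[0,0,-0.015],"angular":[0,0,0],"hand":1},
    {"xyz":[0,0,-0.04],"angular":[0,0,0],"hand":1},
    {"xyz":[0,0,-0.07],"angular":[0,0,0],"hand":1},
    {"xyz":[0,0,-0.1],"angular":[0,0,0],"hand":1},
  ],
)

```text
time: 5.48
position: [0.5491, -0.001, 0.157]
eef_rot: [[-1.0, -0.0, -0.002], [-0.0, 1.0, -0.0], [0.002, -0.0, -1.0]]
force: [-0.7, 0.9, -0.2]
width: 0.0864
finger_force: 0.0
```

```bash
python3 -c "
from h import *
to((.608,.207,.16),-3.6)"
```

```text
t 5.48 pos [ 0.5491 -0.001   0.157 ] xyz [-0.0589  0.208  -0.0032] ang [ 1.00e-02 -2.00e-02 -1.44e+01] j7 1.54 F [-0.7  0.9 -0.2] w 0.0864
```

Call:
arm_command(
  increments=[
    {"xyz":[0,0.02,-0.01],"angular":[0,0,1.0],"hand":1},
    {"xyz":[0,0.04,-0.02],"angular":[0,0,2.0],"hand":1},
    {"xyz":[0,0.06,-0.03],"angular":[0,0,3.0],"hand":0.8},
    {"xyz":[0,0.08,-0.03],"angular":[0,0,4.0],"hand":0.6},
    {"xyz":[0,0.1,-0.03],"angular":[0,0,5.0],"hand":0.28},
    {"xyz":[0,0.12,-0.03],"angular":[0,0,6.0],"hand":0.28},
    {"xyz":[0,0.14,-0.03],"angular":[0,0,7.0],"hand":0.28},
    {"xyz":[0,0.16,-0.03],"angular":[0,0,8.0],"hand":0.28},
  ],
)

```text
time: 6.15
position: [0.5495, 0.1601, 0.1864]
eef_rot: [[-0.665, 0.746, -0.0], [0.746, 0.665, -0.0], [0.0, -0.0, -1.0]]
force: [0.6, 0.0, 0.8]
width: 0.0548
finger_force: 0.0
```

```bash
python3 -c "
from h import *
to((.609,.205,.187),-3.6)"
```

```text
t 6.15 pos [0.5495 0.1601 0.1864] xyz [-0.0061  0.0743 -0.0007] ang [-0.    0.    7.55] j7 0.46 F [0.6 0.  0.8] w 0.0548
```

Call:
arm_command(
  increments=[
    {"xyz":[-0.001,0.01,0],"angular":[0,0,1.0],"hand":0.28},
    {"xyz":[-0.002,0.025,0],"angular":[0,0,2.0],"hand":0.28},
    {"xyz":[-0.003,0.04,0],"angular":[0,0,3.0],"hand":0.28},
    {"xyz":[-0.004,0.055,0],"angular":[0,0,4.0],"hand":0.28},
    {"xyz":[-0.005,0.07,0],"angular":[0,0,5.0],"hand":0.28},
    {"xyz":[-0.006,0.074,0],"angular":[0,0,6.0],"hand":0.28},
    {"xyz":[-0.006,0.074,0],"angular":[0,0,7.0],"hand":0.28},
    {"xyz":[-0.006,0.074,0],"angular":[0,0,7.55],"hand":0.28},
  ],
)

```text
time: 6.82
position: [0.6088, 0.2045, 0.1859]
eef_rot: [[0.061, 0.998, -0.0], [0.998, -0.061, -0.001], [-0.001, -0.0, -1.0]]
force: [-0.7, -0.0, 0.1]
width: 0.0247
finger_force: 0.0
```

Call:
arm_command(
  increments=[
    {"xyz":[0,0,0],"angular":[0,0,0],"hand":0.28},
    {"xyz":[0,0,0],"angular":[0,0,0],"hand":0.28},
    {"xyz":[0,0,0],"angular":[0,0,0],"hand":0.28},
    {"xyz":[0,0,0],"angular":[0,0,0],"hand":0.28},
    {"xyz":[0,0,0],"angular":[0,0,0],"hand":0.28},
    {"xyz":[0,0,0],"angular":[0,0,0],"hand":0.28},
    {"xyz":[0,0,0],"angular":[0,0,0],"hand":0.28},
    {"xyz":[0,0,0],"angular":[0,0,0],"hand":0.28},
  ],
)

```text
time: 7.48
position: [0.6087, 0.2042, 0.1866]
eef_rot: [[0.057, 0.998, 0.0], [0.998, -0.057, 0.0], [0.0, 0.0, -1.0]]
force: [0.9, -0.4, 0.1]
width: 0.0244
finger_force: 0.0
```

```bash
python3 -c "
from h import *
shot('wrist','w2')
P=cloud('wrist','w2'); v,u=np.mgrid[:480,:640]
m=(P[...,0]>.585)&(P[...,0]<.628)&(P[...,1]>.1)&(P[...,1]<.26)&(P[...,2]>.095)&(P[...,2]<.118)
q=P[m]; print(len(q),q.mean(0),cv2.minAreaRect(q[:,:2].astype(np.float32)),u[m].min(),u[m].max(),v[m].min(),v[m].max())
for y in np.arange(.12,.24,.02):
  k=q[abs(q[:,1]-y)<.006]; print(y,len(k),k.mean(0) if len(k) else '')
to((.609,.205,.087),-3.6)"
```

```text
1823 [0.6110846  0.19989798 0.10694789] ((0.6141114234924316, 0.18156798183918), (0.1192440316081047, 0.021144986152648926), 86.05503845214844) 318 348 200 349
0.12 31 [0.60607004 0.12465095 0.10710089]
0.13999999999999999 0 
0.15999999999999998 162 [0.60765911 0.16121018 0.10682024]
0.17999999999999997 205 [0.60883551 0.17996577 0.10722028]
0.19999999999999996 214 [0.6100078  0.20010473 0.10723107]
0.21999999999999995 292 [0.61340567 0.22080385 0.10681535]
t 7.53 pos [0.6086 0.2042 0.1865] xyz [0.0008 0.0003 0.0995] ang [-0.   -0.    0.05] j7 -0.27 F [0.1 0.  0.5] w 0.0244
```

View pics/w2.png

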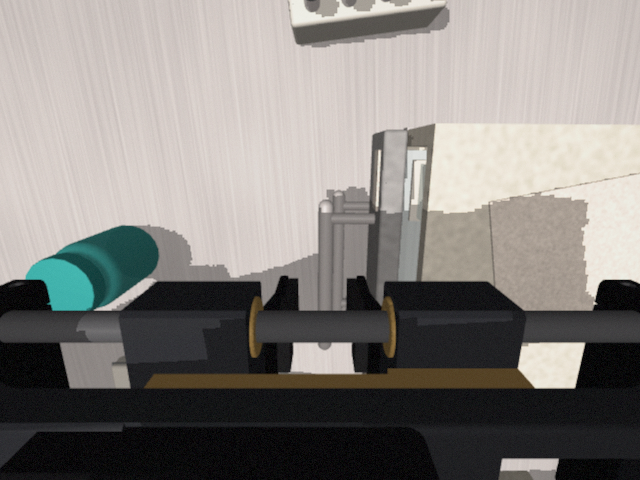

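The bar runs along column 325 (ends at rows 205 and 345, +y post at row 217) and lies midway between the fingertips (297..347).

Call:
arm_command(
  increments=[
    {"xyz":[0,0.001,0.015],"angular":[0,0,0],"hand":0.28},
    {"xyz":[0,0.0015,0.03],"angular":[0,0,0],"hand":0.28},
    {"xyz":[0,0.0015,0.048],"angular":[0,0,0],"hand":0.28},
    {"xyz":[0,0.0015,0.065],"angular":[0,0,0],"hand":0.28},
    {"xyz":[0,0.0015,0.08],"angular":[0,0,0],"hand":0.28},
    {"xyz":[0,0.0015,0.092],"angular":[0,0,0],"hand":0.28},
    {"xyz":[0,0.0015,0.099],"angular":[0,0,0],"hand":0.28},
    {"xyz":[0,0.0015,0.099],"angular":[0,0,0],"hand":0.28},
  ],
)

```text
time: 8.2
position: [0.6092, 0.2039, 0.0859]
eef_rot: [[0.057, 0.998, -0.003], [0.998, -0.057, -0.001], [-0.001, -0.003, -1.0]]
force: [-0.4, -0.2, -0.3]
width: 0.024
finger_force: 0.0
```

Call:
arm_command(
  increments=[
    {"xyz":[0,0,0],"angular":[0,0,0],"hand":0.05},
    {"xyz":[0,0,0],"angular":[0,0,0],"hand":0.05},
    {"xyz":[0,0,0],"angular":[0,0,0],"hand":0.05},
    {"xyz":[0,0,0],"angular":[0,0,0],"hand":0.05},
    {"xyz":[0,0,0],"angular":[0,0,0],"hand":0.05},
    {"xyz":[0,0,0],"angular":[0,0,0],"hand":0.05},
    {"xyz":[0,0,0],"angular":[0,0,0],"hand":0.05},
    {"xyz":[0,0,0],"angular":[0,0,0],"hand":0.05},
  ],
  newtons=15,
)

```text
time: 8.87
position: [0.6109, 0.2044, 0.0885]
eef_rot: [[0.057, 0.998, 0.002], [0.998, -0.057, 0.001], [0.001, 0.002, -1.0]]
force: [-0.2, -0.3, 6.3]
width: 0.0103
finger_force: 15.0
```

Call:
arm_command(
  increments=[
    {"xyz":[0,-0.01,0],"angular":[0,0,0],"hand":0.05},
    {"xyz":[0,-0.025,0],"angular":[0,0,0],"hand":0.05},
    {"xyz":[0,-0.042,0],"angular":[0,0,0],"hand":0.05},
    {"xyz":[0,-0.06,0],"angular":[0,0,0],"hand":0.05},
    {"xyz":[0,-0.08,0],"angular":[0,0,0],"hand":0.05},
    {"xyz":[0,-0.1,0],"angular":[0,0,0],"hand":0.05},
    {"xyz":[0,-0.115,0],"angular":[0,0,0],"hand":0.05},
    {"xyz":[0,-0.125,0],"angular":[0,0,0],"hand":0.05},
  ],
)

```text
time: 9.53
position: [0.4842, 0.2126, 0.0885]
eef_rot: [[0.056, 0.998, 0.001], [0.998, -0.056, 0.002], [0.002, 0.001, -1.0]]
force: [1.8, 1.4, 4.6]
width: 0.0102
finger_force: 15.0
```

Call:
arm_command(
  increments=[
    {"xyz":[0,-0.003,0],"angular":[0,0,0],"hand":0.05},
    {"xyz":[0,-0.006,0],"angular":[0,0,0],"hand":0.05},
    {"xyz":[0,-0.009,0],"angular":[0,0,0],"hand":0.05},
    {"xyz":[0,-0.012,0],"angular":[0,0,0],"hand":0.05},
    {"xyz":[0,-0.015,0],"angular":[0,0,0],"hand":0.05},
    {"xyz":[0,-0.017,0],"angular":[0,0,0],"hand":0.05},
    {"xyz":[0,-0.017,0],"angular":[0,0,0],"hand":0.05},
    {"xyz":[0,-0.017,0],"angular":[0,0,0],"hand":0.05},
  ],
)

```text
time: 10.2
position: [0.4737, 0.2132, 0.0886]
eef_rot: [[0.058, 0.998, 0.013], [0.998, -0.058, 0.003], [0.004, 0.013, -1.0]]
force: [12.5, 1.2, -5.4]
width: 0.0105
finger_force: 15.0
```

Call:
arm_command(
  increments=[
    {"xyz":[0,0.003,0],"angular":[0,0,0],"hand":0.05},
    {"xyz":[0,0.003,0],"angular":[0,0,0],"hand":0.28},
    {"xyz":[0,0.003,0],"angular":[0,0,0],"hand":0.28},
    {"xyz":[0,0.003,0],"angular":[0,0,0],"hand":0.28},
    {"xyz":[0,0.003,-0.01],"angular":[0,0,0],"hand":0.28},
    {"xyz":[0,0.003,-0.035],"angular":[0,0,0],"hand":0.28},
    {"xyz":[0,0.003,-0.07],"angular":[0,0,0],"hand":0.28},
    {"xyz":[0,0.003,-0.1],"angular":[0,0,0],"hand":0.28},
  ],
)

```text
time: 10.87
position: [0.4701, 0.2113, 0.1887]
eef_rot: [[0.058, 0.998, -0.002], [0.998, -0.058, -0.002], [-0.002, -0.002, -1.0]]
force: [0.3, 0.3, 0.4]
width: 0.024
finger_force: 0.0
```

```bash
python3 - <<'E'
from h import *
shot('top','top1')
P=cloud('top','top1'); v,u=np.mgrid[:480,:640]
def b(n,x0,x1,y0,y1,z0,z1):
    m=(P[...,0]>x0)&(P[...,0]<x1)&(P[...,1]>y0)&(P[...,1]<y1)&(P[...,2]>z0)&(P[...,2]<z1); q=P[m]; print(n,len(q),q.mean(0),cv2.minAreaRect(q[:,:2].astype(np.float32)))
b('jar',.5,.6,-.05,.05,.095,.115); b('bar',.44,.488,.1,.27,.095,.115); b('roll',.48,.57,-.27,-.185,.031,.045)
b('orange',.47,.57,-.36,-.28,.02,.04)
p=cv2.imread('pics/top1.png')
cv2.imwrite('pics/crop2.png',cv2.resize(p[90:330,160:480],(800,600),interpolation=cv2.INTER_CUBIC))
to((.5235,-.231,.16),-3.6)
E
```

```text
jar 509 [ 0.55104549 -0.00168692  0.10556823] ((0.5510010123252869, -0.0016630813479423523), (0.05108634755015373, 0.05169741064310074), 61.96714401245117)
bar 242 [0.47113689 0.16766777 0.10806174] ((0.4754216969013214, 0.1749722957611084), (0.09255187958478928, 0.024786721915006638), 88.6226577758789)
roll 413 [ 0.52392998 -0.23381859  0.0374406 ] ((0.5238813161849976, -0.2339443564414978), (0.05344797298312187, 0.05497288703918457), 88.617431640625)
orange 374 [ 0.52173392 -0.33614864  0.02546096] ((0.522596001625061, -0.3353307843208313), (0.04908456280827522, 0.05337856337428093), 89.93731689453125)
t 10.92 pos [0.4738 0.213  0.1946] xyz [-0.4405  0.0751  0.0327] ang [ 0.06 -0.05  0.05] j7 -0.44 F [1.5 0.8 3. ] w 0.0243
```

View pics/crop2.png

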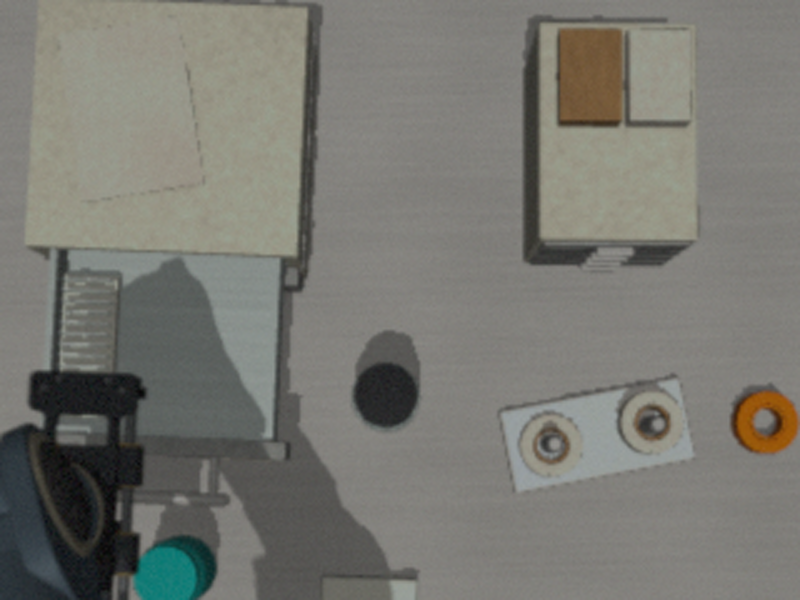

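Drawer is fully out (free floor around crop (200,350), rack of slides at (90,330)); the jar stands aside at (386,395), and the wide roll is at (652,422) with its spindle inside.

Call:
arm_command(
  increments=[
    {"xyz":[-0.03,0.005,0],"angular":[0,0,0],"hand":1},
    {"xyz":[-0.065,0.011,0],"angular":[0,0,0],"hand":1},
    {"xyz":[-0.1,0.017,0],"angular":[0,0,0],"hand":1},
    {"xyz":[-0.135,0.023,0],"angular":[0,0,0],"hand":1},
    {"xyz":[-0.17,0.029,0],"angular":[0,0,0],"hand":1},
    {"xyz":[-0.205,0.035,0],"angular":[0,0,0],"hand":1},
    {"xyz":[-0.24,0.041,0],"angular":[0,0,0],"hand":1},
    {"xyz":[-0.275,0.047,0],"angular":[0,0,0],"hand":1},
  ],
)

```text
time: 11.58
position: [0.5013, -0.0665, 0.1875]
eef_rot: [[0.057, 0.998, -0.002], [0.998, -0.057, 0.001], [0.001, -0.002, -1.0]]
force: [0.2, 0.2, 0.0]
width: 0.0699
finger_force: 0.0
```

Call:
arm_command(
  increments=[
    {"xyz":[-0.03,0.005,0],"angular":[0,0,0],"hand":1},
    {"xyz":[-0.06,0.01,0.003],"angular":[0,0,0],"hand":1},
    {"xyz":[-0.09,0.015,0.006],"angular":[0,0,0],"hand":1},
    {"xyz":[-0.12,0.02,0.012],"angular":[0,0,0],"hand":1},
    {"xyz":[-0.145,0.025,0.02],"angular":[0,0,0],"hand":1},
    {"xyz":[-0.162,0.028,0.028],"angular":[0,0,0],"hand":1},
    {"xyz":[-0.168,0.028,0.03],"angular":[0,0,0],"hand":1},
    {"xyz":[-0.168,0.028,0.03],"angular":[0,0,0],"hand":1},
  ],
)

```text
time: 12.25
position: [0.5193, -0.2355, 0.1568]
eef_rot: [[0.06, 0.998, -0.003], [0.998, -0.06, 0.0], [0.0, -0.003, -1.0]]
force: [-0.5, 0.7, 0.2]
width: 0.0871
finger_force: 0.0
```

Call:
arm_command(
  increments=[
    {"xyz":[0,0,0],"angular":[0,0,0],"hand":1},
    {"xyz":[0,0,0],"angular":[0,0,0],"hand":1},
    {"xyz":[0,0,0],"angular":[0,0,0],"hand":1},
    {"xyz":[0,0,0],"angular":[0,0,0],"hand":1},
    {"xyz":[0,0,0],"angular":[0,0,0],"hand":1},
    {"xyz":[0,0,0],"angular":[0,0,0],"hand":1},
    {"xyz":[0,0,0],"angular":[0,0,0],"hand":1},
    {"xyz":[0,0,0],"angular":[0,0,0],"hand":1},
  ],
)

```text
time: 12.92
position: [0.5209, -0.2343, 0.1576]
eef_rot: [[0.057, 0.998, 0.0], [0.998, -0.057, 0.0], [0.0, 0.0, -1.0]]
force: [-0.5, -0.0, -0.6]
width: 0.0871
finger_force: 0.0
```

```bash
python3 - <<'E'
from h import *
shot('wrist','w3')
P=cloud('wrist','w3')
def b(n,x0,x1,y0,y1,z0,z1):
    m=(P[...,0]>x0)&(P[...,0]<x1)&(P[...,1]>y0)&(P[...,1]<y1)&(P[...,2]>z0)&(P[...,2]<z1); q=P[m]; print(n,len(q),q.mean(0),cv2.minEnclosingCircle(q[:,:2].astype(np.float32)),cv2.minAreaRect(q[:,:2].astype(np.float32))) if len(q) else print(n,0)
b('roll',.48,.57,-.275,-.19,.031,.043);b('spindle',.505,.545,-.255,-.215,.055,.075)
to((.5235,-.233,.016),-3.6)
E
```

```text
roll 2580 [ 0.52457634 -0.23239227  0.03649462] ((0.5245350003242493, -0.23389853537082672), 0.027934011071920395) ((0.5246219635009766, -0.23394080996513367), (0.054928138852119446, 0.055171821266412735), 40.880619049072266)
spindle 342 [ 0.52252111 -0.2321324   0.06442271] ((0.5223273038864136, -0.23351037502288818), 0.008149459026753902) ((0.5223745703697205, -0.23334293067455292), (0.01538049429655075, 0.015118569135665894), 25.133668899536133)
t 12.97 pos [ 0.5209 -0.2344  0.1575] xyz [0.0015 0.0025 0.1415] ang [ 0.   -0.    0.05] j7 0.55 F [0.9 0.3 0.1] w 0.0869
```

View pics/w3.png

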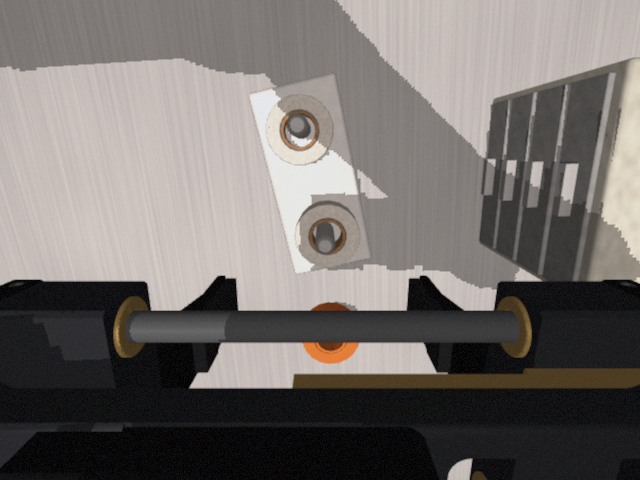

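The wide roll is at (327,235), between the fingertips (238..408); orange one at (330,333) and thin one at (299,129) are clear.

Call:
arm_command(
  increments=[
    {"xyz":[0.0005,0.0035,0.025],"angular":[0,0,0],"hand":1},
    {"xyz":[0.0005,0.0035,0.05],"angular":[0,0,0],"hand":1},
    {"xyz":[0.0005,0.0035,0.075],"angular":[0,0,0],"hand":1},
    {"xyz":[0.0005,0.0035,0.1],"angular":[0,0,0],"hand":1},
    {"xyz":[0.0005,0.0035,0.12],"angular":[0,0,0],"hand":1},
    {"xyz":[0.0005,0.0035,0.132],"angular":[0,0,0],"hand":1},
    {"xyz":[0.0005,0.0035,0.138],"angular":[0,0,0],"hand":1},
    {"xyz":[0.0005,0.0035,0.141],"angular":[0,0,0],"hand":1},
  ],
)

```text
time: 13.63
position: [0.5243, -0.2342, 0.0159]
eef_rot: [[0.057, 0.998, -0.001], [0.998, -0.057, 0.0], [0.0, -0.001, -1.0]]
force: [0.8, -0.6, -0.1]
width: 0.0871
finger_force: 0.0
```

Call:
arm_command(
  increments=[
    {"xyz":[0,0,0],"angular":[0,0,0],"hand":0.8},
    {"xyz":[0,0,0],"angular":[0,0,0],"hand":0.7},
    {"xyz":[0,0,0],"angular":[0,0,0],"hand":0.6},
    {"xyz":[0,0,0],"angular":[0,0,0],"hand":0.5},
    {"xyz":[0,0,0],"angular":[0,0,0],"hand":0.5},
    {"xyz":[0,0,0],"angular":[0,0,0],"hand":0.5},
    {"xyz":[0,0,0],"angular":[0,0,0],"hand":0.5},
    {"xyz":[0,0,0],"angular":[0,0,0],"hand":0.5},
  ],
  newtons=15,
)

```text
time: 14.3
position: [0.5248, -0.2342, 0.017]
eef_rot: [[0.057, 0.998, 0.001], [0.998, -0.057, 0.0], [0.0, 0.001, -1.0]]
force: [-0.7, -0.1, 3.6]
width: 0.0552
finger_force: 15.0
```

```bash
python3 -c "
from h import *
to((.5245,-.234,.17),-3.3)"
```

```text
t 14.3 pos [ 0.5248 -0.2342  0.017 ] xyz [ 2.00e-04 -1.00e-04 -1.53e-01] ang [ 0.01 -0.    0.  ] j7 0.67 F [-0.7 -0.1  3.6] w 0.0552
```

Call:
arm_command(
  increments=[
    {"xyz":[0,0,-0.008],"angular":[0,0,0],"hand":0.5},
    {"xyz":[0,0,-0.022],"angular":[0,0,0],"hand":0.5},
    {"xyz":[0,0,-0.042],"angular":[0,0,0],"hand":0.5},
    {"xyz":[0,0,-0.065],"angular":[0,0,0],"hand":0.5},
    {"xyz":[0,0,-0.09],"angular":[0,0,0],"hand":0.5},
    {"xyz":[0,0,-0.115],"angular":[0,0,0],"hand":0.5},
    {"xyz":[0,0,-0.138],"angular":[0,0,0],"hand":0.5},
    {"xyz":[0,0,-0.155],"angular":[0,0,0],"hand":0.5},
  ],
)

```text
time: 14.97
position: [0.5246, -0.2346, 0.1738]
eef_rot: [[0.058, 0.998, 0.002], [0.998, -0.058, -0.001], [-0.0, 0.002, -1.0]]
force: [-0.1, -1.3, -0.5]
width: 0.0549
finger_force: 15.0
```

```bash
python3 - <<'E'
from h import *
shot('top','top2'); P=cloud('top','top2')
def rows(n,m):
    q=P[m]; print(n,len(q),np.round(q.mean(0),4),cv2.minAreaRect(q[:,:2].astype(np.float32)))
X,Y,Z=P[...,0],P[...,1],P[...,2]
rows('bar',(X>.44)&(X<.488)&(Y>.1)&(Y<.26)&(Z>.095)&(Z<.115))
rows('front panel',(X>.49)&(X<.525)&(Y>.06)&(Y<.3)&(Z>.115)&(Z<.14))
rows('floor',(X>.5)&(X<.66)&(Y>.06)&(Y<.3)&(Z>.07)&(Z<.09))
rows('rack',(X>.5)&(X<.66)&(Y>.2)&(Y<.3)&(Z>.1)&(Z<.116))
for y in(.13,.15,.17,.19,.21): 
  k=P[(X>.44)&(X<.485)&(abs(Y-y)<.006)&(Z>.1)&(Z<.115)]; print(y,k.mean(0))
p=cv2.imread('pics/top2.png'); cv2.imwrite('pics/crop3.png',cv2.resize(p[90:330,160:480],(800,600),interpolation=cv2.INTER_CUBIC))
to((.58,.155,.17),-3.3)
E
```

```text
bar 354 [0.4724 0.1876 0.1079] ((0.4776676297187805, 0.18824663758277893), (0.11933218687772751, 0.024631598964333534), 86.47364044189453)
front panel 958 [0.5142 0.1781 0.1263] ((0.5146045684814453, 0.18580837547779083), (0.21249240636825562, 0.024448681622743607), 88.68867492675781)
floor 4124 [0.5919 0.1633 0.0808] ((0.5859723687171936, 0.17421701550483704), (0.19655562937259674, 0.15774288773536682), 86.90745544433594)
rack 451 [0.5944 0.253  0.1097] ((0.5801959037780762, 0.24179986119270325), (0.07583975791931152, 0.15691405534744263), 88.68557739257812)
0.13 [0.46727023 0.13291798 0.106641  ]
0.15 [0.47056847 0.1493195  0.10830538]
0.17 [0.46949731 0.17005334 0.10795521]
0.19 [0.47102782 0.18965567 0.10818615]
0.21 [0.47227342 0.2098465  0.10840615]
t 15.02 pos [ 0.5262 -0.2355  0.1765] xyz [0.3929 0.0311 0.0062] ang [ 0.07  0.01 -0.  ] j7 0.54 F [ 0.8 -0.5  1.9] w 0.0555
```

View pics/crop3.png

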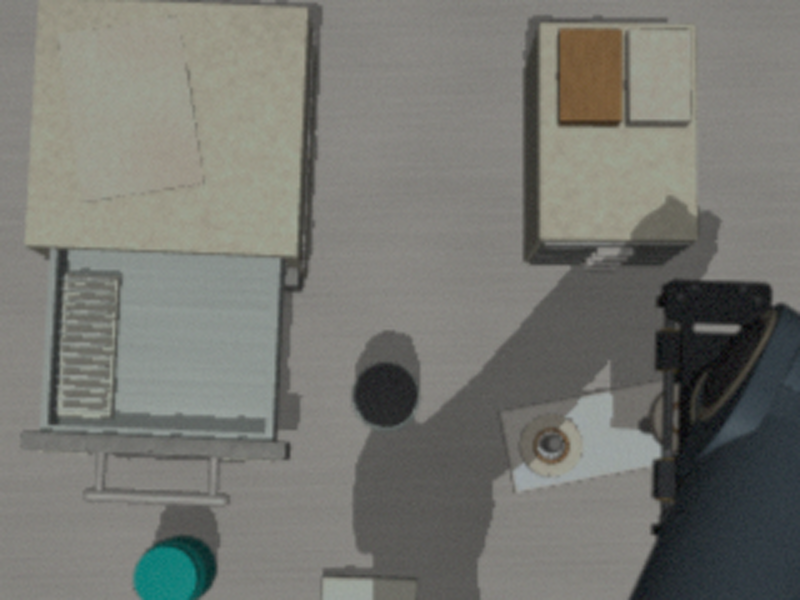

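Roll is off the spindle; drawer's free floor spans crop x 118..278, y 252..430; bar at (157,495) undisturbed.

Call:
arm_command(
  increments=[
    {"xyz":[0.01,0,0],"angular":[0,0,0],"hand":0.5},
    {"xyz":[0.03,0.002,0],"angular":[0,0,0],"hand":0.5},
    {"xyz":[0.06,0.005,0],"angular":[0,0,0],"hand":0.5},
    {"xyz":[0.09,0.008,0],"angular":[0,0,0],"hand":0.5},
    {"xyz":[0.12,0.012,0],"angular":[0,0,0],"hand":0.5},
    {"xyz":[0.15,0.015,0],"angular":[0,0,0],"hand":0.5},
    {"xyz":[0.18,0.018,0],"angular":[0,0,0],"hand":0.5},
    {"xyz":[0.21,0.021,0],"angular":[0,0,0],"hand":0.5},
  ],
)

```text
time: 15.68
position: [0.5559, -0.0232, 0.1698]
eef_rot: [[0.057, 0.998, -0.003], [0.998, -0.057, 0.0], [0.0, -0.003, -1.0]]
force: [0.4, -0.2, -1.6]
width: 0.0551
finger_force: 15.0
```

Call:
arm_command(
  increments=[
    {"xyz":[0.03,0.004,0],"angular":[0,0,0],"hand":0.5},
    {"xyz":[0.06,0.008,0],"angular":[0,0,0],"hand":0.5},
    {"xyz":[0.09,0.011,0],"angular":[0,0,0],"hand":0.5},
    {"xyz":[0.12,0.014,0],"angular":[0,0,0],"hand":0.5},
    {"xyz":[0.15,0.017,0],"angular":[0,0,0],"hand":0.5},
    {"xyz":[0.172,0.019,0],"angular":[0,0,0],"hand":0.5},
    {"xyz":[0.184,0.02,0],"angular":[0,0,0],"hand":0.5},
    {"xyz":[0.184,0.02,0],"angular":[0,0,0],"hand":0.5},
  ],
)

```text
time: 16.35
position: [0.5865, 0.161, 0.1697]
eef_rot: [[0.051, 0.999, -0.003], [0.999, -0.051, 0.0], [0.0, -0.003, -1.0]]
force: [-0.0, 0.8, -1.9]
width: 0.0548
finger_force: 15.0
```

```bash
python3 - <<'E'
from h import *
for n,u,v,z in(('right floor edge',271.2,228,.08),('left: rack edge',207.2,228,.112),('panel top back edge',233,90+432/2.5,.128),('cab top edge',233,90+253/2.5,.14)): print(n,px('top','top2',u,v,z))
to((.588,.157,.105),-3.3)
E
```

```text
right floor edge [0.5952 0.0873 0.08  ]
left: rack edge [0.5958 0.2165 0.112 ]
panel top back edge [0.5226 0.162  0.128 ]
cab top edge [0.6668 0.1581 0.14  ]
t 16.35 pos [0.5865 0.161  0.1697] xyz [-0.0039  0.0019  0.0647] ang [-0.03 -0.    0.06] j7 -0.16 F [-0.   0.8 -1.9] w 0.0548
```

Call:
arm_command(
  increments=[
    {"xyz":[-0.001,0.001,0.008],"angular":[0,0,0],"hand":0.5},
    {"xyz":[-0.002,0.001,0.02],"angular":[0,0,0],"hand":0.5},
    {"xyz":[-0.002,0.001,0.034],"angular":[0,0,0],"hand":0.5},
    {"xyz":[-0.002,0.001,0.048],"angular":[0,0,0],"hand":0.5},
    {"xyz":[-0.002,0.001,0.06],"angular":[0,0,0],"hand":0.5},
    {"xyz":[-0.002,0.001,0.07],"angular":[0,0,0],"hand":0.5},
    {"xyz":[-0.002,0.001,0.077],"angular":[0,0,0],"hand":0.5},
    {"xyz":[-0.002,0.001,0.079],"angular":[0,0,0],"hand":0.5},
  ],
)

```text
time: 17.02
position: [0.588, 0.1538, 0.0909]
eef_rot: [[0.058, 0.998, -0.002], [0.998, -0.058, -0.001], [-0.001, -0.002, -1.0]]
force: [0.3, 0.4, -0.9]
width: 0.0552
finger_force: 15.0
```

Call:
arm_command(
  increments=[
    {"xyz":[0,0,0.0],"angular":[0,0,0],"hand":0.5},
    {"xyz":[0,0,0.0],"angular":[0,0,0],"hand":0.5},
    {"xyz":[0,0,0.001],"angular":[0,0,0],"hand":0.5},
    {"xyz":[0,0,0.002],"angular":[0,0,0],"hand":0.5},
    {"xyz":[0,0,0.003],"angular":[0,0,0],"hand":0.5},
    {"xyz":[0,0,0.003],"angular":[0,0,0],"hand":0.5},
    {"xyz":[0,0,0.003],"angular":[0,0,0],"hand":0.5},
    {"xyz":[0,0,0.003],"angular":[0,0,0],"hand":0.5},
  ],
)

```text
time: 17.68
position: [0.5888, 0.1549, 0.0896]
eef_rot: [[0.057, 0.998, 0.0], [0.998, -0.057, 0.0], [0.0, 0.0, -1.0]]
force: [-1.0, -1.1, -0.6]
width: 0.0552
finger_force: 15.0
```

Call:
arm_command(
  increments=[
    {"xyz":[0,0,0.001],"angular":[0,0,0],"hand":0.5},
    {"xyz":[0,0,0.002],"angular":[0,0,0],"hand":0.5},
    {"xyz":[0,0,0.003],"angular":[0,0,0],"hand":0.5},
    {"xyz":[0,0,0.0035],"angular":[0,0,0],"hand":0.5},
    {"xyz":[0,0,0.004],"angular":[0,0,0],"hand":0.5},
    {"xyz":[0,0,0.004],"angular":[0,0,0],"hand":0.5},
    {"xyz":[0,0,0.004],"angular":[0,0,0],"hand":0.5},
    {"xyz":[0,0,0.004],"angular":[0,0,0],"hand":0.5},
  ],
)

```text
time: 18.35
position: [0.5888, 0.1548, 0.0856]
eef_rot: [[0.057, 0.998, 0.0], [0.998, -0.057, 0.0], [0.0, -0.0, -1.0]]
force: [0.0, -0.5, -2.1]
width: 0.055
finger_force: 15.0
```

Call:
arm_command(
  increments=[
    {"xyz":[0,0,0.0005],"angular":[0,0,0],"hand":0.5},
    {"xyz":[0,0,0.001],"angular":[0,0,0],"hand":0.5},
    {"xyz":[0,0,0.0015],"angular":[0,0,0],"hand":0.5},
    {"xyz":[0,0,0.002],"angular":[0,0,0],"hand":0.5},
    {"xyz":[0,0,0.002],"angular":[0,0,0],"hand":0.5},
    {"xyz":[0,0,0.002],"angular":[0,0,0],"hand":0.5},
    {"xyz":[0,0,0.002],"angular":[0,0,0],"hand":0.5},
    {"xyz":[0,0,0.002],"angular":[0,0,0],"hand":0.5},
  ],
)

```text
time: 19.02
position: [0.59, 0.1548, 0.085]
eef_rot: [[0.057, 0.998, 0.003], [0.998, -0.057, 0.001], [0.001, 0.002, -1.0]]
force: [-0.0, -0.6, 6.3]
width: 0.0552
finger_force: 15.0
```

Call:
arm_command(
  increments=[
    {"xyz":[0,0,-0.001],"angular":[0,0,0],"hand":0.68},
    {"xyz":[0,0,-0.001],"angular":[0,0,0],"hand":0.76},
    {"xyz":[0,0,-0.001],"angular":[0,0,0],"hand":0.78},
    {"xyz":[0,0,-0.001],"angular":[0,0,0],"hand":0.78},
    {"xyz":[0,0,-0.008],"angular":[0,0,0],"hand":0.78},
    {"xyz":[0,0,-0.025],"angular":[0,0,0],"hand":0.78},
    {"xyz":[0,0,-0.055],"angular":[0,0,0],"hand":0.78},
    {"xyz":[0,0,-0.09],"angular":[0,0,0],"hand":0.78},
  ],
)

```text
time: 19.68
position: [0.5873, 0.1544, 0.1731]
eef_rot: [[0.057, 0.998, -0.004], [0.998, -0.057, -0.002], [-0.002, -0.004, -1.0]]
force: [-0.1, 0.9, -0.7]
width: 0.0678
finger_force: 0.0
```

Call:
arm_command(
  increments=[
    {"xyz":[-0.03,-0.01,-0.02],"angular":[0,0,0],"hand":0.78},
    {"xyz":[-0.06,-0.02,-0.04],"angular":[0,0,0],"hand":0.78},
    {"xyz":[-0.09,-0.03,-0.06],"angular":[0,0,0],"hand":0.78},
    {"xyz":[-0.12,-0.04,-0.06],"angular":[0,0,0],"hand":0.78},
    {"xyz":[-0.15,-0.04,-0.06],"angular":[0,0,0],"hand":0.78},
    {"xyz":[-0.18,-0.04,-0.06],"angular":[0,0,0],"hand":0.78},
    {"xyz":[-0.2,-0.04,-0.06],"angular":[0,0,0],"hand":0.78},
    {"xyz":[-0.2,-0.04,-0.06],"angular":[0,0,0],"hand":0.78},
  ],
)

```text
time: 20.35
position: [0.5365, -0.0485, 0.2345]
eef_rot: [[0.066, 0.998, 0.001], [0.998, -0.066, -0.002], [-0.002, 0.001, -1.0]]
force: [-1.0, -0.9, 0.1]
width: 0.068
finger_force: 0.0
```

```bash
python3 - <<'E'
from h import *
shot('top','top3'); shot('side','side3')
a=cv2.resize(cv2.imread('pics/top3.png')[60:360,110:510],(400,300)); p=cv2.imread('pics/top3.png')
a=cv2.resize(p[120:300,160:400],(800,600),interpolation=cv2.INTER_CUBIC)[:, :]; b=cv2.imread('pics/side3.png')[110:290,180:420]
cv2.imwrite('pics/crop4.png',np.hstack([cv2.resize(a,(400,300)),cv2.resize(b,(400,300))]))
P=cloud('top','top3'); X,Y,Z=P[...,0],P[...,1],P[...,2]
def rows(n,m):
    q=P[m]; print(n,len(q),np.round(q.mean(0),4),cv2.minEnclosingCircle(q[:,:2].astype(np.float32)))
rows('roll',(X>.54)&(X<.64)&(Y>.1)&(Y<.2)&(Z>.097)&(Z<.113))
rows('bar',(X>.44)&(X<.488)&(Y>.1)&(Y<.26)&(Z>.095)&(Z<.115))
rows('jar',(X>.5)&(X<.6)&(Y>-.05)&(Y<.05)&(Z>.095)&(Z<.115))
print(arm.read_state()['time'],arm.read_state()['position'])
E
```

```text
roll 460 [0.5882 0.1536 0.1052] ((0.5883150100708008, 0.15387621521949768), 0.028011998161673546)
bar 348 [0.4733 0.1869 0.1079] ((0.47271543741226196, 0.1887013167142868), 0.05994359776377678)
jar 100 [0.5522 0.0168 0.1052] ((0.5520555377006531, 0.010871725156903267), 0.02298053354024887)
20.45 [ 0.53730343 -0.04316227  0.23390322]
```

View pics/crop4.png

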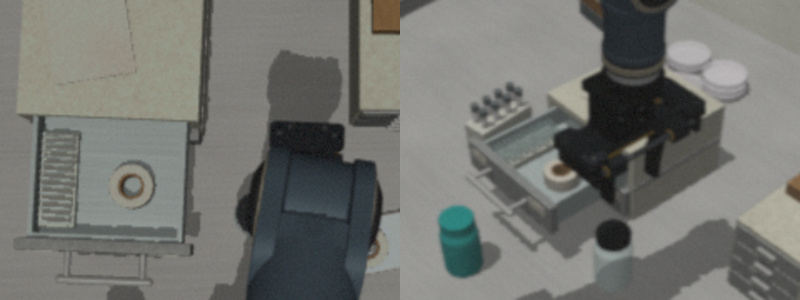

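Roll lies flat in the bay (crop (131,185)), beside the rack; jar upright at (612,255). I'll check that the drawer hasn't crept back.

```bash
python3 - <<'E'
from h import *
shot('top','top4')
for f in('top2','top3','top4'):
    P=cloud('top',f); X,Y,Z=P[...,0],P[...,1],P[...,2]
    e=[]
    for y in np.arange(.15,.225,.005):
        k=P[(X>.45)&(X<.485)&(abs(Y-y)<.004)&(Z>.098)&(Z<.115)]; e.append(np.median(k[:,0]))
    p=P[(X>.49)&(X<.53)&(Y>.1)&(Y<.27)&(Z>.118)&(Z<.14)]
    print(f,np.mean(e),p[:,0].mean(),len(p))
g=[cv2.imread(f'pics/{f}.png')[205:245,185:275].astype(np.float32).mean(2) for f in('top2','top4')]
print(cv2.phaseCorrelate(g[0],g[1],cv2.createHanningWindow((90,40),cv2.CV_32F)))
g=[cv2.imread(f'pics/{f}.png')[255:305,225:265].astype(np.float32).mean(2) for f in('top2','top4')]
E
```

```text
top2 0.470891785578153 0.5151477672580385 789
top3 0.47218610455462373 0.5159061342076402 771
top4 0.47201778579720344 0.515904178205844 767
((-0.22081777054913232, 0.30317954927546964), 0.3384270599153307)
```

```bash
python3 -c "
from cell import arm
print(arm.sign_off())"
```

```text
the job is handed in; nothing more can be done
None
```

I handed the job in at about 20 s: the jar stands upright aside on the bench, and the wide roll lies flat in the open upper drawer beside the slide rack; I pulled that drawer out to its stop, but the last pictures suggest it may have crept back about 1 mm, which I left.

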